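# Unlatch and lift a deburred housing

### The arm

A 7-joint arm with a two-finger parallel gripper is mounted at the origin on the work surface. World frame = base frame: x ahead of the robot, y to its left, z up, the work surface at z = 0. Lengths are in mm, angles in rad, forces in N, time in s.
With the tool pointing down it reaches from about 400 to 875 mm from the base axis. Payload 4.4 kg.
Tool frame: the origin (TCP) lies midway between the tips of the shut fingers; the grasp point (between the pads) lies 19 mm behind it; z points along the fingers, y is the line along which they close (so a half turn about z gives the same grasp; the last joint's range is limited). The gripper opens to 85 mm and grips with 20 to 120 N. Pads are 22 mm wide; open, the fingers measure 114 mm over their backs; the gripper's body (76 mm by 85 mm) begins 54 mm behind the grasp point. The pads swing forward as they close: fully open they stand 13 mm farther back than shut.
Start: joints at [-1.195, 0.628, 0.038, 1.517, -0.027, 0.996, -0.02], TCP at [277.898, 587.614, 231.313] pointing down, gripper open.
Joint ranges: [-3.06, 3.06], [-0.37, 2.12], [-1.25, 1.32], [0.18, 2.47], [-1.1, 4.24], [0.23, 1.98], [-2.94, 2.94]. Speed limits (rad/s): [2.57, 2.57, 3.14, 3.14, 3.14, 3.14, 3.14].

### API

Orientations are given as [roll, pitch, yaw] about the fixed x, y, z axes, in that order (R = Rz(yaw) Ry(pitch) Rx(roll)).
In Python, from cell import ctrl gives the robot as it stands.
- The arm moves only by the shell command python3 -m crank 'ROWS' [OPENING]. ROWS is JSON, a list that holds one entry, the list of rows, each a list of 4 numbers: the shift along the tool's x, y, z normalised to -1 to 1, where 1 is 2.5 cm, then the turn about the tool's z normalised to -1 to 1, where 1 is 0.08 rad. In form: [[[dx, dy, dz, turn], ...]]. A call has 1 to 12 rows; each row shifts and turns the commanded pose from where the row before left it, along the tool's axes as they then stand; what a row does not reach is not made up. A row lasts 1/12 s, in which the tool goes at most 41.7 mm and 7.16 degrees, less where a joint would pass 70% of its speed; a pose out of reach is approached as far as the arm can. A call with a number of a shift or a turn outside -1 to 1 is refused whole. A call with a gripper value outside its range is refused whole. OPENING is the closure, from -1 (fully open) to 1 (shut), set as the call begins (- or left out, the last holds). The fingers move at their own pace and stop on an object; the grip force is fixed at half the most. Time passes only in rows, so rows that do not move let the fingers close. It gives the time, the measured TCP pose, the force, the opening and the grip force at its end, in the units of the state.
- ctrl.read_state(): the state, without advancing time (a new reading comes with each control period).
- ctrl.get_image(name): name is "side" or "top" or "wrist"; returns a dict with "img" (420x560x3 uint8, red, green, blue), "intrinsics" (3x3 intrinsics, pixels), "extrinsics" (4x4, takes a point from camera to world coordinates). Camera axes: x right, y up, looking along -z (the intrinsics and any distortion apply to the point x, -y, -z); pixel columns grow to the right and rows downward; lengths in mm; the calibration is good to about 2 mm. A picture is of the moment at which its call begins. There is no depth.
- ctrl.finish_job(): hands the job in; it is judged then, once.
Trained networks look in the newest picture that a camera, given by its name, has taken for a name from the list of things; names that differ only in an ending like _2 or _b are one class to them, and where a whole thing is asked for, a point or a joint stands for the part that bears it (a point fixed in the world has none). Each returns a list of dicts, best first, with "confidence" (0 to 1); they miss things now and then, are a little off and sometimes report something else, mostly with a low value. They report only what shows in the picture. A call takes as long as a camera call. They do not tell look-alikes from the thing itself.
- ctrl.find_in(camera, target): "position" ([row, column] in pixels, amid what is visible of it).
- ctrl.trace(camera, target): "mask" (420x560 bool, what is visible of it) and "position" ([row, column] in pixels, amid what is visible of it).
- ctrl.place_of(camera, target): "position" ([row, column] in pixels: a listed point, or the origin of a listed thing).
The state is a dict: "clock": time; "qpos": joint angles; "qd": joint speeds; "tau": joint torques, N m; "eef_pos": TCP position; "tool_rot": TCP orientation; "force": force on the tool from outside, world axes, zero at the start; "torque": the same for the moment, N m; "width": finger opening in mm; "gripper_force": force on a finger pad.
Only numpy, scipy, OpenCV 4.12 (cv2) and the standard library are available. Lean on these libraries where they do the work, as an engineer would, in place of code of your own. Each camera call takes 0.05 s, during which the arm holds its last target. There are 200 camera calls.

### The job

The housing in the blue deburring fixture is finished: slide the fixture's black latch grip fully open, onto the green marks, so that the bolt clears the housing's lug. Then take the housing at its balance point, lift it straight up until it is about 15 cm above where it lay, keeping it level all the way, and hold it there steady; finish while still holding it in the air. Leave the latch open and the grinder, the can and the upright housing where they are.

Things in the scene. Friction and masses are not known exactly. Their poses are not given: they have to be found in the camera images.
- fixture: Blue fixed plate 250 (x) x 120 x 20 mm, wider at its +x +y corner; place and yaw vary. Origin: centre of the underside, on the bench; x along the lying housing, z up. Two steel rests at x -65 and +52 (30 mm long, 62 wide) carry the housing 45 mm above the bench between cheeks reaching 57 mm. Dark end stop, 65 mm high, at x -114, 5 mm from the barrel.
- latch_open (a point): Fixed point where latch_top stands when the latch is fully open (fixture x 97, y 130, z 111 mm), between the green marks. The latch track below is an aluminium block, fixture x 59 to 135, y 32 to 172, top 58 mm above the bench, with two dark guide rails up to 66 mm. Red marks show the closed place (y 60).
- latch (a joint): Travel of the latch in m along the fixture's +y: 0 closed, 0.070 fully open (end stop). Starts at 0 to 0.018, stays where left; sliding takes about 3 to 4 N. Its steel bolt (16 mm wide, 10 high, underside 61 mm above the bench) reaches 90 mm from the grip's centre towards -y; below about 0.05 it covers the housing's lug and blocks lifting.
- latch_top (a point): Centre of the top face of the black latch grip, an upright block 28 (fixture x) x 20 (y) x 40 mm, from 71 to 111 mm above the bench, at fixture x 97 mm, y 60 mm + latch travel. Moves with the latch.
- housing: Loose, 0.3 to 0.65 kg, lying level 45 mm above the fixture's origin, same axes. Origin: underside of the dark square block (x 50, y 40, z 50 mm) in the middle: the balance point (mass centre within 2 mm in x, y). To -x: bright barrel, 44 mm diameter, ends x -105. To +x: dark step 36 wide, 30 high to x 75, then lug 26 wide, 12 thick to x 115, under the bolt.
- upright_housing: Bystander: another housing standing on the bench, dark 70 x 60 mm foot, bright barrel 42 mm diameter, 124 mm high. Origin: centre of its underside.
- lube_can: Bystander: white-topped can with a yellow label, 56 mm diameter, 110 mm high, standing on the bench. Origin: centre of its underside.
- grinder: Bystander: air grinder lying on the bench, aluminium and red handle, dark head, 76 mm disc facing up; about 215 mm long along its x, 61 mm high. Origin: on the bench under its axis, 45 mm from the disc axis (+x).
Mind the look-alikes: they are no part of the job. Leave any orange or purple look-alike of the housing alone.

How it is judged (in metres and radians):
On the way, in this order (a step that is already met when the one before it is completed fails the run):
1. the latch is slid fully open (70 mm of travel, at least 58) while the housing still lies in the fixture (value of joint latch above 0.058 m and z of housing in the frame of fixture below 0.06 m), for 0.2 s.
2. the housing is held by the fingers, level and still, about 15 cm above where it lay, for a second (z of housing in the frame of fixture between 0.145 and 0.245 m and horizontal distance between housing and fixture below 0.07 m and angle between housing's own z axis and vertical below 0.14 rad and linear speed of housing below 0.03 m/s and angular speed of housing below 0.2 rad/s and contact force between the fingers and housing above 2 N and contact force between housing and fixture below 0.2 N and contact force between housing and upright_housing below 0.2 N and contact force between housing and lube_can below 0.2 N and contact force between housing and grinder below 0.2 N), for 1 s.
At the end, for the whole second after the job is handed in: Fingers hold the housing 100 to 200 mm above where it lay, within 70 mm sideways, within 8 degrees of level, still (under 30 mm/s, 0.2 rad/s), touching neither fixture nor bystanders; latch open 58 mm or more; bystanders within 30 mm of their places (all of step 2 and value of joint latch above 0.058 m and distance of each of upright_housing, lube_can, grinder from where it was at the start of the episode below 0.03 m); the arm keeps its last pose, push and grip.
It fails at once if the housing is tipped more than 20 degrees (angle between housing's own z axis and vertical above 0.35 rad).
It fails at once if a bystander is pushed more than 30 mm away (distance of any of upright_housing, lube_can, grinder from where it was at the start of the episode above 0.03 m).
It also fails if it takes over 45 s, if anything falls off the work surface, if the arm or the gripper's body presses on something with over 40 N, if the wrist force passes 120 N, or if a joint passes its speed limit or range.

## Working session

There is one attempt and no reset: what is moved stays moved. The work goes in short steps, Python scripts to look and compute and a shell command to move; the robot and the scene stay as the last step left them, time stands still between calls to the robot, and variables do not carry over. Pictures are saved under pics/ and viewed, at most 10 in all, crops included, and the job is handed in when it is done.

```bash
mkdir -p pics; ls
cat > h.py <<'E'
import numpy as np,cv2
from cell import ctrl
def ray(c,rc):
    K=np.array(c["intrinsics"]);T=np.array(c["extrinsics"])
    d=np.linalg.inv(K)@[rc[1],rc[0],1.];d=T[:3,:3]@(d*[1,-1,-1]);return T[:3,3],d/np.linalg.norm(d)
def plane(c,rc,z):
    o,d=ray(c,rc);return o+d*(z-o[2])/d[2]
def tri(rs):
    A=0;b=0;P=[]
    for o,d in rs:
        M=np.eye(3)-np.outer(d,d);A=A+M;b=b+M@o
    p=np.linalg.solve(A,b)
    return p,[float(np.linalg.norm((np.eye(3)-np.outer(d,d))@(p-o))) for o,d in rs]
def proj(c,p):
    K=np.array(c["intrinsics"]);T=np.linalg.inv(np.array(c["extrinsics"]))
    q=K@((T[:3,:3]@p+T[:3,3])*[1,-1,-1]);return q[1]/q[2],q[0]/q[2]
E
python3 - <<'E'
from h import *
np.set_printoptions(precision=1,suppress=True)
C={}
for n in["side","top","wrist"]:
    C[n]=ctrl.get_image(n);cv2.imwrite(f"pics/{n}0.png",C[n]["img"][:,:,::-1])
for t in["fixture","latch_open","latch_top","housing","upright_housing","lube_can","grinder"]:
    r=[]
    for n in C:
        L=ctrl.place_of(n,t)
        print(t,n,[(np.array(l["position"]),round(l["confidence"],2)) for l in L[:3]])
        if L and n!="wrist": r.append(ray(C[n],L[0]["position"]))
    if len(r)>1: print("   ",*tri(r))
s=ctrl.read_state();print(s["clock"],s["eef_pos"],s["tool_rot"],s["width"])
E
```

```text
pics
fixture side [(array([247.3, 282.6]), 0.6)]
fixture top [(array([220.8, 273.8]), 0.69)]
fixture wrist []
    [467.2 -72.2  -0.6] [1.4825838944659036, 1.4825838944659502]
latch_open side []
latch_open top [(array([183.1, 231.8]), 0.87)]
latch_open wrist []
latch_top side [(array([194.6, 296.5]), 0.72), (array([235.4, 281.4]), 0.71), (array([203. , 227.1]), 0.39)]
latch_top top [(array([185.8, 254.6]), 0.48)]
latch_top wrist []
    [569.6 -12.5 103.1] [2.274284656721076, 2.2742846567211887]
housing side [(array([233.9, 281.7]), 0.85), (array([219.7, 131.7]), 0.68), (array([195.2, 332.5]), 0.65)]
housing top [(array([303.3, 152.5]), 0.98), (array([133.9, 246.3]), 0.86), (array([218.8, 275.1]), 0.8)]
housing wrist [(array([217.8,  26.7]), 0.62)]
    [349.  133.6  55.2] [227.55854776175198, 227.5585477617519]
upright_housing side [(array([261. , 340.9]), 0.61)]
upright_housing top [(array([200.7, 317.4]), 0.7)]
upright_housing wrist []
    [ 535.8 -222.     3.4] [1.9915378468991105, 1.991537846899168]
lube_can side [(array([286.9, 303.2]), 0.75)]
lube_can top [(array([241.5, 317.2]), 0.72)]
lube_can wrist []
    [ 399.2 -218.5   -7.9] [1.615093449887795, 1.615093449887842]
grinder side [(array([205.6, 228.3]), 0.96)]
grinder top [(array([215.3, 192.4]), 0.93), (array([222.4, 273.3]), 0.17)]
grinder wrist []
    [485.8 200.7   2.3] [4.364937591977855, 4.364937591977724]
1.2 [277.9 587.6 231.3] [ 3.1 -0.   2.7] 85.74830598298205
```

```bash
python3 - <<'E'
import cv2
for n,(a,b,c,d) in {"top":(100,320,130,370),"side":(160,310,180,380)}.items():
    i=cv2.imread(f"pics/{n}0.png")[a:b,c:d];print(n,i.shape)
    f=3 if n=="top" else 4
    cv2.imwrite(f"pics/{n}0c.png",cv2.resize(i,(min(800,i.shape[1]*f),min(600,int(i.shape[0]*min(f,800/i.shape[1])))),interpolation=2))
E
python3 - <<'E'
from h import *
np.set_printoptions(precision=1,suppress=True)
S=ctrl.get_image("side");T=ctrl.get_image("top")
h=lambda a,b:tri([ray(S,a),ray(T,b)])
print("housing",h((233.9,281.7),(218.8,275.1)))
print("latch",h((194.6,296.5),(185.8,254.6)),h((235.4,281.4),(185.8,254.6)))
print("latch on z111",plane(T,(185.8,254.6),111),"open",plane(T,(183.1,231.8),111))
print("fixture",plane(T,(220.8,273.8),0))
E
```

```text
top (220, 240, 3)
side (150, 200, 3)
housing (array([465.5, -73.6,  47.2]), [4.167345380663708, 4.167345380663761])
latch (array([569.6, -12.5, 103.1]), [2.274284656721076, 2.2742846567211887]) (array([573.1,   7.8, -47.1]), [29.388305302351256, 29.388305302351206])
latch on z111 [566.3 -11.2 111. ] open [575.6  60.7 111. ]
fixture [468.3 -73.1   0. ]
```

View pics/top0c.png

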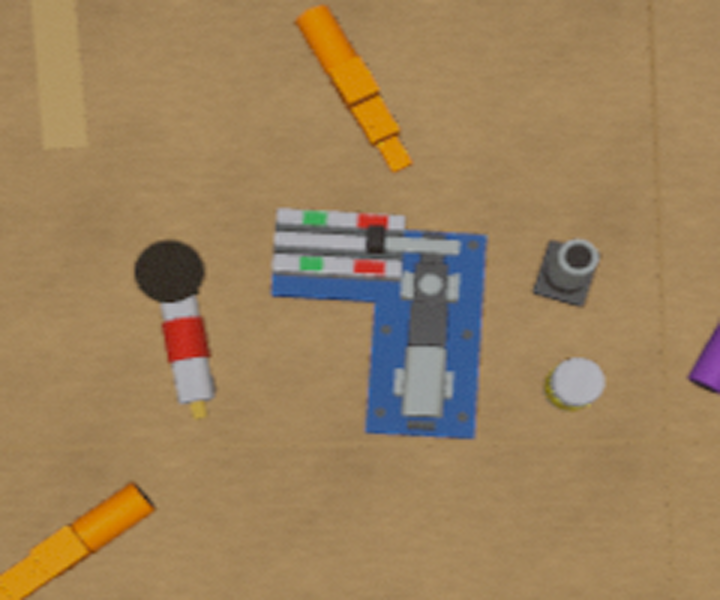

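View pics/side0c.png

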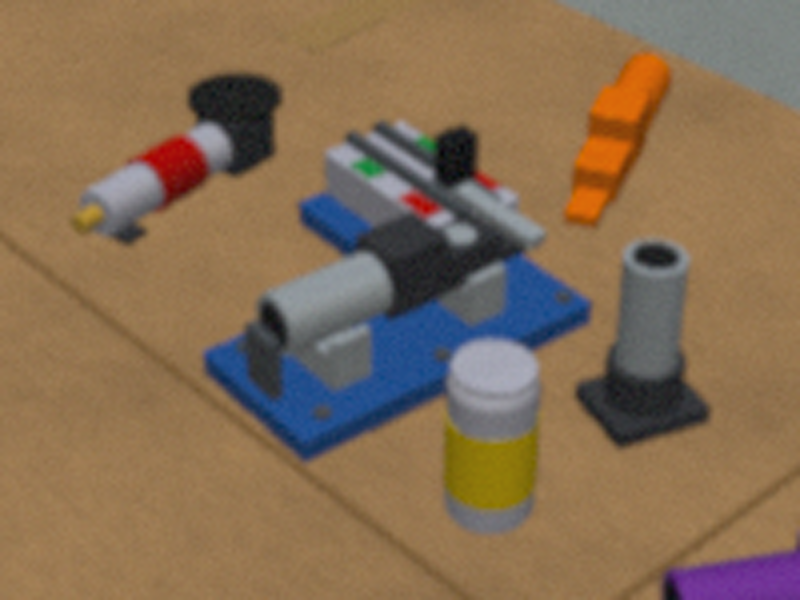

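The top view shows the blue fixture with its +x pointing up the image and tilted slightly right. The grip is at crop (376,240), near the red marks, and the green marks are at crop (313,240). The grey housing lies in the fixture; the orange and purple ones are decoys. The side view shows the bolt over the lug and the can and upright housing to the -y side.

I'll turn the tool first, then compute the approach.

```bash
python3 -m crank '[[[0,0,0,-1],[0,0,0,-1],[0,0,0,-1],[0,0,0,-1],[0,0,0,-1],[0,0,0,0],[0,0,0,0]]]' -1
cat >> h.py <<'E'
from scipy.spatial.transform import Rotation as Ro
def go(p,yaw=None):
    s=ctrl.read_state();R=Ro.from_euler("xyz",s["tool_rot"]).as_matrix()
    d=R.T@(np.array(p,float)-s["eef_pos"])/25
    print("at",np.round(s["eef_pos"],1),np.round(s["tool_rot"],3),"units",np.round(d,2),"turn",None if yaw is None else round(-((yaw-s["tool_rot"][2]+np.pi)%(2*np.pi)-np.pi)/.08,2))
E
python3 - <<'E'
from h import *
np.set_printoptions(precision=1,suppress=True)
T=ctrl.get_image("top")
c=[plane(T,(100+y/3,130+x/3),20) for x,y in[(485,234),(475,437),(367,432),(375,302),(272,296)]]
print(np.array(c))
e=c[0]-c[1];print(np.degrees(np.arctan2(e[1],e[0])));e=c[3]-c[2];print(np.degrees(np.arctan2(e[1],e[0])))
go([545,-10,231],np.pi-.05)
E
```

```text
clock: 1.88
eef_pos: [278.0, 587.6, 231.3]
tool_rot: [3.141, -0.0, 3.097]
force: [0.6, 0.7, -1.0]
width: 85.4
gripper_force: 0.0
[[ 609.5 -134.5   20. ]
 [ 383.  -119.1   20. ]
 [ 389.9   -1.1   20. ]
 [ 533.9  -11.1   20. ]
 [ 541.8  102.9   20. ]]
-3.8856904600646307
-3.973991595066844
at [278.  587.6 231.3] [ 3.1 -0.   3.1] units [-11.7 -23.4   0. ] turn 0.07
```

```bash
python3 -m crank '[[[-0.5,-1,0,0],[-0.5,-1,0,0],[-0.5,-1,0,0],[-0.5,-1,0,0],[-0.5,-1,0,0],[-0.5,-1,0,0],[-0.5,-1,0,0],[-0.5,-1,0,0],[-0.5,-1,0,0],[-0.5,-1,0,0],[-0.5,-1,0,0],[-0.5,-1,0,0]]]'
python3 -m crank '[[[-0.5,-1,0,0],[-0.5,-1,0,0],[-0.5,-1,0,0],[-0.5,-1,0,0],[-0.5,-1,0,0],[-0.5,-1,0,0],[-0.5,-1,0,0],[-0.5,-1,0,0],[-0.5,-1,0,0],[-0.5,-1,0,0],[-0.5,-1,0,0],[0,0,0,0]]]'
python3 - <<'E'
from h import *
np.set_printoptions(precision=1,suppress=True)
T=ctrl.get_image("top")
c=[plane(T,(100+y*.36667,130+x/3),20) for x,y in[(485,234),(475,437),(367,432),(375,302),(272,296)]]
print(np.array(c))
for e in(c[0]-c[1],c[3]-c[2]):print(np.degrees(np.arctan2(e[1],e[0])),np.linalg.norm(e))
W=ctrl.get_image("wrist");cv2.imwrite("pics/w1.png",W["img"][:,:,::-1])
for t in["latch_top","latch_open","housing","fixture"]:
    for l in ctrl.place_of("wrist",t)[:2]: print(t,np.array(l["position"]),l["confidence"],plane(W,l["position"],{"latch_top":111,"latch_open":111,"housing":45,"fixture":0}[t]))
go([545,-10,231])
E
```

```text
clock: 2.93
eef_pos: [415.7, 280.4, 231.5]
tool_rot: [3.141, 0.0, 3.098]
force: [0.7, -0.6, 0.4]
width: 85.3
gripper_force: 0.0
clock: 3.93
eef_pos: [543.3, -5.9, 231.5]
tool_rot: [-3.138, 0.003, 3.09]
force: [0.9, -0.4, 0.0]
width: 85.3
gripper_force: 0.0
[[ 582.9 -134.    20. ]
 [ 335.4 -118.2   20. ]
 [ 342.8   -0.7   20. ]
 [ 500.   -10.8   20. ]
 [ 508.6  102.8   20. ]]
-3.6407748755847407 248.0433554263631
-3.6684066959488253 157.57335933804453
latch_top [227.6 266.6] 0.78 [562.6  -9.9 111. ]
latch_open [232.5 354.4] 0.63 [569.8  56.8 111. ]
housing [ 99.2 197.7] 0.93 [465.3 -65.5  45. ]
housing [360.3 295. ] 0.78 [735.9   9.3  45. ]
fixture [102.8 206.2] 0.86 [468.1 -66.5   0. ]
at [540.7   2.7 231.3] [ 3.1 -0.   3.1] units [-0.2 -0.5  0. ] turn None
```

View pics/w1.png

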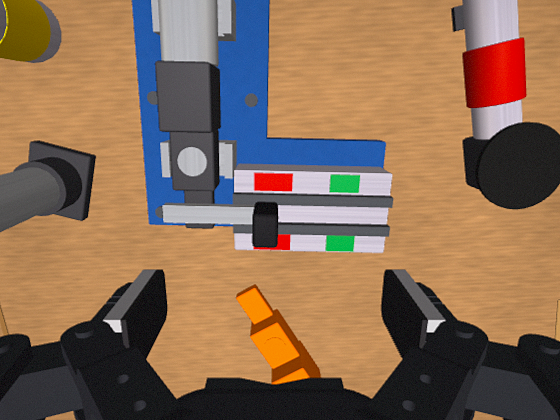

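The wrist view shows the grip top at about (265,210), the block at (190,95) and the green marks at (342,215). I'll measure again with the arm at rest here, then from over the latch.

```bash
cat > m.py <<'E'
from h import *
import json,sys
np.set_printoptions(precision=1,suppress=True)
W=ctrl.get_image("wrist");o={"i":np.array(W["intrinsics"]).tolist(),"e":np.array(W["extrinsics"]).tolist()}
for t in["latch_top","latch_open","housing","fixture"]:
    for l in ctrl.place_of("wrist",t)[:1]:
        o[t]=list(map(float,l["position"])); print(t,np.array(l["position"]),round(l["confidence"],2),plane(W,l["position"],{"latch_top":111,"latch_open":111,"housing":45,"fixture":0}[t]))
json.dump(o,open(sys.argv[1],"w"))
if len(sys.argv)>2:
    q=json.load(open(sys.argv[2]))
    for t in["latch_top","latch_open","housing","fixture"]:
        if t in o and t in q: print(t,"tri",*tri([ray({"intrinsics":k["i"],"extrinsics":k["e"]},k[t]) for k in(o,q)]))
E
python3 m.py a.json
python3 -m crank '[[[-0.4,0.3,0,0.24],[-0.4,0.3,-0.5,0],[0,0.5,-0.5,0],[0,0.5,-0.5,0],[0,0.5,0,0],[0,0.5,0,0],[0,0,0,0],[0,0,0,0],[0,0,0,0]]]'
python3 m.py b.json a.json; python3 -c "
from h import *
go([563,-11,100],3.078)
cv2.imwrite('pics/w2.png',ctrl.get_image('wrist')['img'][:,:,::-1])"
```

```text
latch_top [234.4 259.2] 0.72 [566.4 -10.  111. ]
latch_open [234.6 347.3] 0.64 [569.3  57.3 111. ]
housing [360.9 290. ] 0.86 [734.6  11.6  45. ]
fixture [ 99.2 202.9] 0.57 [463.5 -64.2   0. ]
clock: 5.23
eef_pos: [564.3, 64.1, 267.9]
tool_rot: [-3.14, -0.002, 3.08]
force: [0.1, -1.7, -0.8]
width: 85.5
gripper_force: 0.0
latch_top [194.7 186.2] 0.73 [563.4 -10.8 111. ]
latch_open [198.4 266.9] 0.72 [570.8  57.1 111. ]
housing [328.5 245.8] 0.95 [740.  20.  45.]
fixture [ 83.9 147.1] 0.73 [465.2 -66.    0. ]
latch_top tri [562.2  -9.  120.1] [1.0079999018129997, 1.0079999018128396]
latch_open tri [570.5  57.3 109.6] [0.7063126945689312, 0.7063126945687487]
housing tri [774.4  13.   -5.5] [0.5891429432636858, 0.5891429432636758]
fixture tri [464.7 -63.3   7.2] [1.0872081980055959, 1.0872081980055688]
at [564.8  64.2 268.6] [-3.141 -0.     3.079] units [-0.12 -3.    6.74] turn 0.02
```

View pics/w2.png

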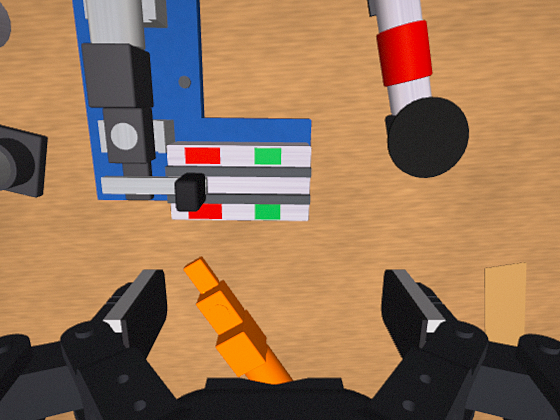

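The latch triangulates to about (563, -10, 111–120), which fits the stated 111 mm height. I'll move over it and descend.

```bash
python3 -m crank '[[[-0.05,1,0.4,0],[0,1,0.5,0],[0,0.97,0.5,0],[0,0,0.6,0],[0,0,0.6,0],[0,0,0.6,0],[0,0,0,0],[0,0,0,0],[0,0,0,0]]]'
python3 -c "
from h import *
go([563.5,-10.5,80],3.078)"; python3 m.py c.json b.json
```

```text
clock: 6.28
eef_pos: [571.3, 138.9, 189.6]
tool_rot: [3.141, 0.001, 3.08]
force: [0.1, 0.4, 0.8]
width: 85.5
gripper_force: 0.0
at [571.3 138.9 189.6] [3.141e+00 1.000e-03 3.080e+00] units [-0.05 -5.99  4.38] turn 0.03
latch_top [222.4  35.4] 0.89 [564.8 -13.5 111. ]
latch_open [224.4 147.1] 0.8 [570.6  57.3 111. ]
housing [367.6 170. ] 0.79 [732.7  30.8  45. ]
fixture [76.7 29. ] 0.82 [466.4 -65.4   0. ]
latch_top tri [562.5  -9.1 117.2] [0.5267675496630019, 0.526767549662869]
latch_open tri [570.9  57.  110.2] [0.09053849961807899, 0.09053849961816433]
housing tri [768.2  14.1   1.8] [0.6524229615070263, 0.652422961507315]
fixture tri [465.6 -66.9  -2.6] [0.5604078807469483, 0.5604078807469847]
```

The y sign was wrong: the script gave -3 and I typed it as positive. Correcting that.

```bash
python3 -m crank '[[[0,-1,0,0],[0,-1,0,0],[0,-1,0,0],[-0.05,-1,0,0],[0,-1,0,0],[0,-0.99,0,0],[0,0,0,0],[0,0,0,0],[0,0,0,0],[0,0,0,0]]]'
python3 -c "
from h import *
go([563.5,-10.5,80],3.078)
cv2.imwrite('pics/w3.png',ctrl.get_image('wrist')['img'][:,:,::-1])"; python3 m.py d.json c.json
```

```text
clock: 7.37
eef_pos: [563.0, -9.0, 189.0]
tool_rot: [3.141, 0.0, 3.083]
force: [-0.5, 0.6, 0.2]
width: 85.1
gripper_force: 0.0
at [563.  -9. 189.] [3.141 0.    3.083] units [-0.02 -0.07  4.36] turn 0.06
latch_top [221.7 271.9] 0.83 [565.1 -10.8 111. ]
latch_open [224.1 380.7] 0.67 [570.9  58.3 111. ]
housing [ 69.2 190.5] 0.96 [465.3 -64.9  45. ]
latch_top tri [563.7 -10.7 115. ] [0.07923584749833887, 0.07923584749851842]
latch_open tri [570.2  57.9 112.4] [0.11608947264624915, 0.11608947264617393]
housing tri [508.2  64.4 322.4] [71.55923143230903, 71.55923143230906]
```

View pics/w3.png

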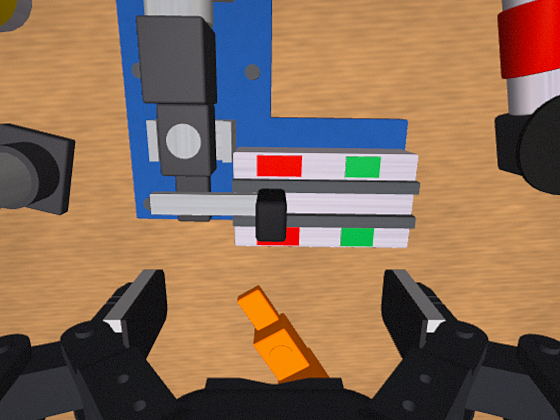

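The grip's top centre is at about (271,207), between the opened fingers. Descending, then gripping.

```bash
python3 -m crank '[[[0,-0.07,0.6,0.06],[0,0,0.6,0],[0,0,0.6,0],[0,0,0.6,0],[0,0,0.6,0],[0,0,0.6,0],[0,0,0.5,0],[0,0,0.26,0],[0,0,0,0],[0,0,0,0],[0,0,0,0]]]'
python3 -m crank '[[[0,0,0,0],[0,0,0,0],[0,0,0,0],[0,0,0,0],[0,0,0,0],[0,0,0,0],[0,0,0,0],[0,0,0,0],[0,0,0,0],[0,0,0,0]]]' 1
python3 -c "
from h import *
go([570.5,57.5,80],3.078)"
```

```text
clock: 8.58
eef_pos: [563.3, -12.2, 80.5]
tool_rot: [3.141, 0.001, 3.076]
force: [-0.9, 0.2, 0.6]
width: 85.5
gripper_force: 0.0
clock: 9.42
eef_pos: [562.8, -12.1, 80.1]
tool_rot: [3.141, 0.0, 3.076]
force: [-1.0, 0.4, 6.3]
width: 19.1
gripper_force: 58.7
at [562.8 -12.1  80.1] [3.141 0.    3.076] units [-0.12  2.8   0.01] turn -0.03
```

```bash
python3 -m crank '[[[0,0.3,0,0],[0,0.4,0,0],[0,0.4,0,0],[0,0.4,0,0],[0,0.4,0,0],[0,0.4,0,0],[0,0.3,0,0],[0,0.25,0,0],[0,0,0,0],[0,0,0,0]]]'
python3 m.py e.json; python3 -c "
from h import *
go([570.5,57.5,80],3.078)"
```

```text
clock: 10.25
eef_pos: [567.8, 57.5, 80.1]
tool_rot: [-3.14, 0.001, 3.075]
force: [-0.6, -2.8, 4.7]
width: 19.1
gripper_force: 60.0
latch_top [315.7 273. ] 0.57 [569.   56.7 111. ]
latch_open [317.5 272.8] 0.86 [569.7  56.5 111. ]
fixture [57.2 45.8] 0.72 [464.3 -65.8   0. ]
at [567.8  57.5  80.2] [-3.140e+00  1.000e-03  3.075e+00] units [-0.11  0.01  0.01] turn -0.04
```

```bash
python3 -m crank '[[[0,0,0,0],[0,0,0,0],[0,0,0,0],[0,0,0,0],[0,0,0,0],[0,0,-0.5,0],[0,0,-0.9,0],[0,0,-1,0],[0,0,-1,0],[0,0,-1,0],[0,0,0,0],[0,0,0,0]]]' -1
python3 -c "
from h import *
go([465,-66,170],3.078)"
```

```text
clock: 11.5
eef_pos: [568.3, 59.0, 191.2]
tool_rot: [3.141, 0.003, 3.076]
force: [-0.0, 0.4, -0.5]
width: 84.9
gripper_force: 0.0
at [568.3  59.  191.2] [3.141e+00 3.000e-03 3.076e+00] units [ 3.8  -5.26  0.83] turn -0.03
```

```bash
python3 -m crank '[[[0.6,-0.8,0,0],[0.6,-0.9,0,0],[0.6,-0.9,0,0],[0.6,-0.9,0,0],[0.7,-0.9,0,0],[0.7,-0.86,0,0],[0,0,0,0],[0,0,0,0],[0,0,0,0],[0,0,0,0]]]'
python3 m.py f.json d.json;python3 -c "
from h import *
go([465,-66,54],3.078)
print(ctrl.place_of('top','latch_top')[:2],ctrl.place_of('top','latch_open')[:2])
cv2.imwrite('pics/w4.png',ctrl.get_image('wrist')['img'][:,:,::-1])"
```

```text
clock: 12.33
eef_pos: [464.6, -65.1, 189.3]
tool_rot: [3.141, -0.0, 3.077]
force: [-0.4, 0.2, -0.0]
width: 85.0
gripper_force: 0.0
housing [198.3 273.1] 0.57 [468.3 -66.4  45. ]
housing tri [466.4 -65.1  49.9] [1.3717001132085265, 1.3717001132085513]
at [464.2 -65.6 189.6] [ 3.141 -0.     3.077] units [-0.03 -0.02  5.43] turn -0.01
[] [{'position': [185.3, 234.6], 'confidence': 0.74}, {'position': [222.3, 272.6], 'confidence': 0.67}]
```

View pics/w4.png

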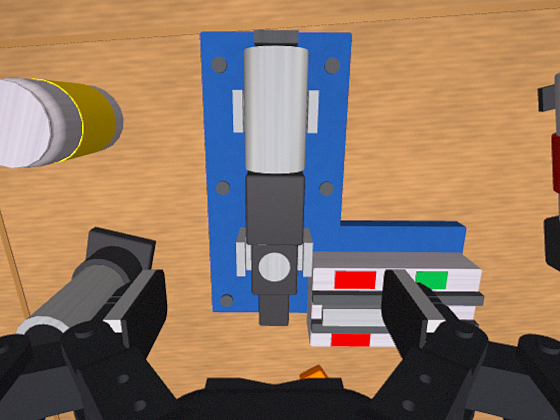

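The wrist view shows the bolt clear of the lug (lug at (275,310)) and the dark block between (247,174) and (304,243). I'll check its centre.

Run:
```python
from h import *
np.set_printoptions(precision=1,suppress=True)
W=ctrl.get_image("wrist")
print(np.array([plane(W,p,95) for p in[(175,248),(175,303),(242,246),(242,304),(208.5,275.3)]]))
i=W["img"][150:330,230:330];cv2.imwrite("pics/w5.png",cv2.resize(i[:,:,::-1],None,fx=3.2,fy=3.2,interpolation=2))
c=np.array([465.2,-66,0]);a=-.064
R=Ro.from_euler("z",a).as_matrix()
for q in[(-25,-20,95),(-25,20,95),(25,-20,95),(25,20,95),(-125,60,20),(-125,-60,20),(125,-60,20),(-105,0,47)]:print(q,np.array(proj(W,c+R@q)))
```

```text
[[438.3 -81.9  95. ]
 [440.7 -45.7  95. ]
 [485.2 -87.3  95. ]
 [487.9 -47.1  95. ]
 [462.4 -65.4  95. ]]
(-25, -20, 95) [176.3 244.3]
(-25, 20, 95) [176.1 304.9]
(25, -20, 95) [246.9 246.1]
(25, 20, 95) [246.8 303.4]
(-125, 60, 20) [ 31.6 351. ]
(-125, -60, 20) [ 32.  197.4]
(125, -60, 20) [314. 213.]
(-105, 0, 47) [ 54.9 274.3]
```

View pics/w5.png

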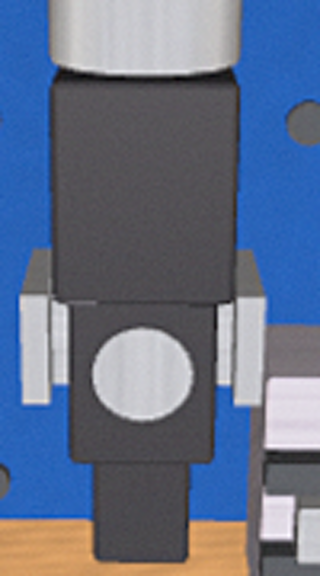

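The predicted corners match the picture to about 2 px, so the centre is (464.5, -66). Descending and gripping.

```bash
python3 -m crank '[[[0,-0.02,0.7,0],[0,0,0.7,0],[0,0,0.7,0],[0,0,0.7,0],[0,0,0.7,0],[0,0,0.7,0],[0,0,0.6,0],[0,0,0.4,0],[0,0,0.2,0],[0,0,0,0],[0,0,0,0],[0,0,0,0]]]'
python3 -m crank '[[[0,0,0,0],[0,0,0,0],[0,0,0,0],[0,0,0,0],[0,0,0,0],[0,0,0,0],[0,0,0,0],[0,0,0,0],[0,0,0,0],[0,0,0,0]]]' 1
```

```text
clock: 13.78
eef_pos: [464.5, -66.8, 55.5]
tool_rot: [-3.142, 0.001, 3.076]
force: [0.4, -0.9, 0.5]
width: 85.4
gripper_force: 0.0
clock: 14.62
eef_pos: [464.1, -66.4, 55.3]
tool_rot: [3.141, 0.001, 3.076]
force: [-0.7, 0.7, 5.3]
width: 39.5
gripper_force: 59.9
```

Width 39.5 mm matches the 40 mm block. Lifting a little first, then checking.

```bash
python3 -m crank '[[[0,0,-0.1,0],[0,0,-0.2,0],[0,0,-0.3,0],[0,0,-0.3,0],[0,0,-0.3,0],[0,0,-0.2,0],[0,0,0,0],[0,0,0,0]]]'
python3 -m crank '[[[0,0,-0.2,0],[0,0,-0.4,0],[0,0,-0.5,0],[0,0,-0.5,0],[0,0,-0.5,0],[0,0,-0.5,0],[0,0,-0.5,0],[0,0,-0.5,0],[0,0,-0.5,0],[0,0,-0.3,0],[0,0,-0.2,0],[0,0,0,0]]]'
python3 -m crank '[[[0,0,0,0],[0,0,0,0],[0,0,0,0],[0,0,0,0],[0,0,0,0],[0,0,0,0],[0,0,0,0],[0,0,0,0],[0,0,0,0],[0,0,0,0],[0,0,0,0],[0,0,0,0]]]'
python3 -c "
from h import *
np.set_printoptions(precision=1,suppress=True)
a=np.hstack([cv2.resize(ctrl.get_image(n)['img'][y:y+150,x:x+200],(400,300)) for n,y,x in(('side',130,180),('top',130,180))])
cv2.imwrite('pics/end.png',a[:,:,::-1])"
```

```text
clock: 15.28
eef_pos: [464.2, -66.7, 90.3]
tool_rot: [-3.142, 0.001, 3.076]
force: [0.8, 0.5, -6.0]
width: 39.3
gripper_force: 61.0
clock: 16.28
eef_pos: [464.2, -66.7, 205.5]
tool_rot: [-3.142, 0.001, 3.076]
force: [1.3, 0.4, -5.4]
width: 39.4
gripper_force: 61.1
clock: 17.28
eef_pos: [463.9, -66.7, 204.8]
tool_rot: [3.142, 0.0, 3.076]
force: [-0.1, 1.0, -5.3]
width: 39.1
gripper_force: 61.1
```

View pics/end.png

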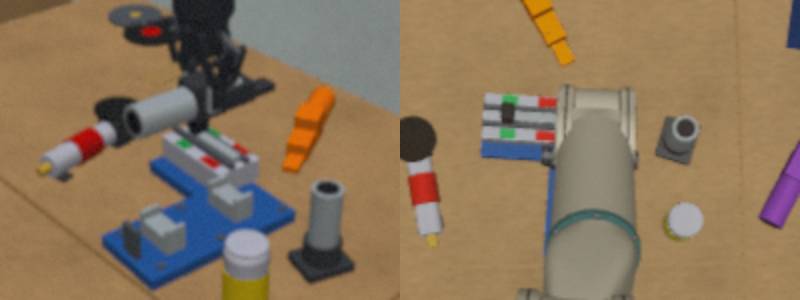

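The housing is level in the air, 150 mm up, the latch stands between the green marks, and the bystanders are in place. I'll hold another second and hand in.

```bash
python3 -m crank '[[[0,0,0,0],[0,0,0,0],[0,0,0,0],[0,0,0,0],[0,0,0,0],[0,0,0,0],[0,0,0,0],[0,0,0,0],[0,0,0,0],[0,0,0,0],[0,0,0,0],[0,0,0,0]]]'
python3 -c "
from cell import ctrl
print(ctrl.finish_job())"
```

```text
clock: 18.38
eef_pos: [463.9, -66.7, 204.8]
tool_rot: [3.142, -0.0, 3.076]
force: [-0.5, -0.5, -5.4]
width: 39.2
gripper_force: 61.1
the job is handed in; nothing more can be done
None
```

I slid the latch open onto the green marks, and the arm is holding the housing level and steady about 150 mm above where it lay; the job is handed in, with no verdict returned.

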